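Pull the hot extraction flap shut with the hook pole

ROBOT

A 6-joint arm with a two-finger parallel gripper is mounted at the origin on a cart in front of the work surface, level with it; the furniture and walls round the work are solid. World frame = base frame: x ahead of the robot, y to its left, z up, the work surface at z = 0. Lengths are in m, angles in rad, forces in N, time in s.
With the tool pointing down it reaches from about 0.325 to 0.75 m from the base axis. Payload 7.6 kg.
Tool frame: the origin (TCP) lies midway between the tips of the shut fingers; the grasp point (between the pads) lies 19 mm behind it; z points along the fingers, y is the line along which they close (so a half turn about z gives the same grasp; the last joint's range is limited). The gripper opens to 85 mm and grips with 20 to 120 N. Pads are 22 mm wide; open, the fingers measure 114 mm over their backs; the gripper's body (76 mm by 85 mm) begins 54 mm behind the grasp point. The pads swing forward as they close: fully open they stand 13 mm farther back than shut.
Start: joints at [1.214, 0.052, 1.401, -0, 1.689, -0.07], TCP at [0.148, 0.504, 0.231] pointing down, gripper open.
Joint ranges: [-2.9, 2.9], [-0.91, 2.17], [0.12, 2.37], [-1.06, 4.2], [0.26, 2.73], [-2.93, 2.93]. Speed limits (rad/s): [2.57, 2.57, 3.01, 3.14, 3.14, 3.14].

INTERFACE

Orientations are given as a rotation vector (axis times angle).
In Python, from rig import robot gives the robot as it stands.
- The arm moves only by the shell command python3 -m handwheel 'ROWS' [FORCE]. ROWS is JSON, a list of rows, each an object of numbers: "dx", "dy", "dz": the shift along the tool's x, y, z in m; "turn": the turn about the tool's z in degrees; "fingers": the closure in counts, from 0 (fully open) to 255 (shut). A call has 1 to 20 rows; each row is the pose to reach, as a shift and turn from the pose commanded when the call began, along the tool's axes at that moment; what a row does not reach only later rows make up. A row lasts 1/12 s, in which the tool goes at most 41.7 mm and 7.16 degrees, less where a joint would pass 70% of its speed; a pose out of reach is approached as far as the arm can. A call with a gripper value outside its range is refused whole. The fingers move at their own pace and stop on an object; FORCE is the grip in N (left out, the last holds). Time passes only in rows, so rows that repeat a pose let the fingers close. It gives the time, the measured TCP pose, the force, the opening and the grip force at its end, in the units of the state.
- robot.sense(): the state, without advancing time (a new reading comes with each control period).
- robot.camera(name): name is "scene" or "top" or "wrist"; returns a dict with "image" (420x560x3 uint8, red, green, blue), "z_map" (420x560 float32, m along the optical axis (not along the pixel's ray), 0 where there is no reading), "mtx" (3x3 intrinsics, pixels), "k1" (the pictures are not rectified: a ray, as slopes to the right and down, at radius r is drawn at 1 + k1 r^2 times it, then the intrinsics apply), "position" and "rotation" of the camera in the world. Camera axes: x right, y down, z forward; pixel columns grow to the right and rows downward; lengths in m; the calibration is good to about 2 mm. A picture is of the moment at which its call begins.
- robot.close_job(): hands the job in; it is judged then, once.
The state is a dict: "clock": time; "q": joint angles; "dq": joint speeds; "joint_efforts": joint torques, N m; "position": TCP position; "eef_rot": TCP orientation; "ft_force": force on the tool from outside, world axes, zero at the start; "wrist_torque": the same for the moment, N m; "grip_width": finger opening in m; "grip_force": force on a finger pad.
Only numpy, scipy, OpenCV 4.12 (cv2) and the standard library are available. Lean on these libraries where they do the work, as an engineer would, in place of code of your own. Each camera call takes 0.05 s, during which the arm holds its last target. There are 200 camera calls.

TASK

The flap of the steam extraction column has been left open and the column is too hot to touch. Take the hook pole from its rest, put its prong through the flap's ring eye and pull the flap shut until its spring catch snaps and holds it against the stop; how far that is differs with the catch's setting, so feel for it, never pushing or pulling harder than 20 N, which would bend the sheet metal, and let nothing but the pole touch the column. Then unhook the pole and lay it back in its rest as it lay, leaving everything else where it stands.

Things in the scene. Friction and masses are not known exactly. Their poses are not given: they have to be found in the camera images.
- vent_hood: Steam extraction column, fixed: grey foot 120 mm across, duct 72 mm across, white sheet-metal head 131 deep (x), 171 wide (y), from z = 215 to 345 mm. Origin: centre of the foot's underside; z up; its open front looks along its own -x, roughly at the robot. Front face at x = -66; opening 139 mm wide, z = 233 to 319; hollow 118 mm deep behind.
- vent_flap (a joint): Flap angle, rad: 0 = upright; positive = top leaning back into the head; starts 0.65 to 0.92. Stiff hinge (1.5 N at the ring), stays where left. It is shut when the nose on its top edge is behind the catch, against the catch's stop: at 0.01 to 0.35, wherever the catch bracket is clamped in its quadrant slot (that setting is not reported).
- catch_roller (a joint): Rise, m, of the catch's sprung roller, on the same bracket as the stop, at the right of the opening's top: 0 with the flap open; 0.0025 as the flap's nose passes under it, 0.035 rad before the stop; 0.0013 when it holds the flap shut. Felt at the ring: from 0.09 rad before the stop a rise to 8 to 12 N, a snap, then the hard stop. Short of the snap it pushes the flap back.
- flap_hinge (a point): Middle of the flap's hinge line, fixed on the column at x = -56, y = 0, z = 234 mm; the line runs along y; axes as the column's. The aluminium flap is 150 mm wide and stands 84 mm up from this line when shut.
- ring_eye (a point): Centre of the steel ring eye on the flap's outer face; moves with the flap. Inner diameter 16 mm, wire 5 mm; it stands upright, its hole runs along its y axis (the hinge line's direction). From the hinge line it is 26 mm along the flap's -x and 62 mm along its z, 24 mm clear of the flap. x and z axes turn with the flap; when shut they are the column's.
- pole_grip (a point): Hook pole, 315 mm long, 0.16 to 0.26 kg, level in its rest 75 mm above the worktop. Point: on its axis, at its balance, midway between the saddles. x to the hook end, z up. Flat-sided black handle 22 wide (y) x 28 high (z) from x = -130 to +42 mm, then a 9 mm rod; at x = +170 a 7 mm prong turns off square to the pole's own -y.
- prong_tip (a point): Very tip of the prong: in the pole's frame x = +170, y = -30 (30 mm from the rod's axis), z = 0 mm. Axes as the pole's.
- prong_root (a point): Where the prong's centre line meets the pole's axis: x = +170, y = 0, z = 0 mm in the pole's frame. Axes as the pole's.
- rest_seat (a point): Where pole_grip lies with the pole in its rest, axes as the pole's then. The rest: fixed steel rail 250 mm long, flared saddles at x = -98 (under the handle, 29 mm clear width) and x = +98 mm (under the rod, 17 mm), mouths about 52 and 40 mm wide, 19 and 28 mm above the pole's axis. Between them it is open down to the rail, 67 mm below.
- tape_dispenser: Black desk tape dispenser, 140 x 52 x 78 mm high, a bystander. Origin: centre of its underside.
- yellow_tub: Round yellow tub with lid, 89 mm across, 52 mm high, a bystander. Origin: centre of its underside.
- stapler: Small black stapler, 26 x 105 x 31 mm high, a bystander. Origin: centre of its underside.
- pen_cup: Drink tin with pens in it, 76 mm across, 142 mm high, a bystander. Origin: centre of its underside.

How it is judged:
By the outcome, as a careful person would: the job done as asked, in the order asked, and still so for the second after the job is handed in, with the robot touching nothing.
It also fails if it takes over 67 s, if anything falls off the work surface, if the arm or the gripper's body presses on something with over 40 N, if the wrist force passes 120 N, or if a joint passes its speed limit or range.

## Working session

There is one attempt and no reset: what is moved stays moved. The work goes in short steps, Python scripts to look and compute and a shell command to move; the robot and the scene stay as the last step left them, time stands still between calls to the robot, and variables do not carry over. Pictures are saved under pics/ and viewed, at most 10 in all, crops included, and the job is handed in when it is done.

```bash
ls; mkdir -p pics; python3 - <<'E'
from rig import robot
import cv2,pickle,numpy as np
s=robot.sense();print(s)
d={}
for n in("scene","top"):
    c=robot.camera(n);d[n]=c;cv2.imwrite(f"pics/{n}0.png",c["image"][:,:,::-1]);print(n,c["mtx"],c["k1"],c["position"],c["rotation"],(c["z_map"]>0).mean())
pickle.dump(d,open("cams0.pkl","wb"))
E
```

```text
pics
{'clock': 0.0, 'q': array([ 1.21372244e+00,  5.28245318e-02,  1.40174497e+00,  1.49559850e-05,
        1.68862013e+00, -7.03251422e-02]), 'dq': array([ 7.73636809e-05,  2.34889724e-04, -1.90541068e-03,  7.37951200e-04,
       -8.77755204e-04,  6.34366528e-04]), 'joint_efforts': array([ 7.47707727e-04, -3.81671655e+01, -3.60191309e+01, -1.09416288e-05,
        6.25208864e-03, -4.73794401e-06]), 'position': array([0.14836563, 0.50327389, 0.23046862]), 'eef_rot': array([-4.48828972e-01, -3.10900818e+00,  2.44624861e-03]), 'ft_force': array([-0.09535666, -0.13351567, -0.3618367 ]), 'wrist_torque': array([-0.04074148,  0.01643353, -0.04488437]), 'grip_force': 0.0, 'grip_width': 0.08549278177124749}
scene [[518.87420835   0.         271.19658603]
 [  0.         518.87420835 220.10002175]
 [  0.           0.           1.        ]] -0.11554926942470543 [-0.02645909 -1.01020629  0.85157273] [-2.05373042  0.52544838 -0.27460348] 0.9960544217687075
top [[394.0934421    0.         283.26140242]
 [  0.         394.0934421  207.26739367]
 [  0.           0.           1.        ]] 0.019569952096762145 [0.26861438 0.01039365 1.36471286] [-2.16220785  2.11449393 -0.21883432] 0.9961224489795918
```

View pics/scene0.png

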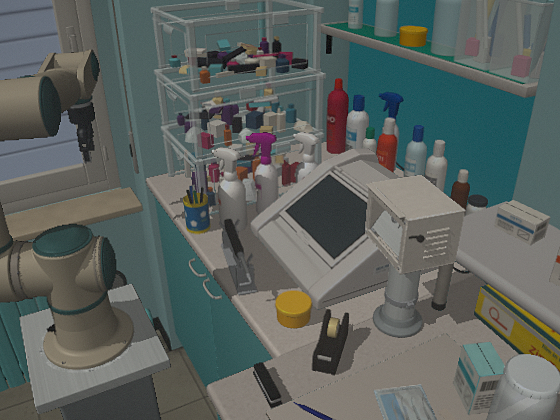

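View pics/top0.png

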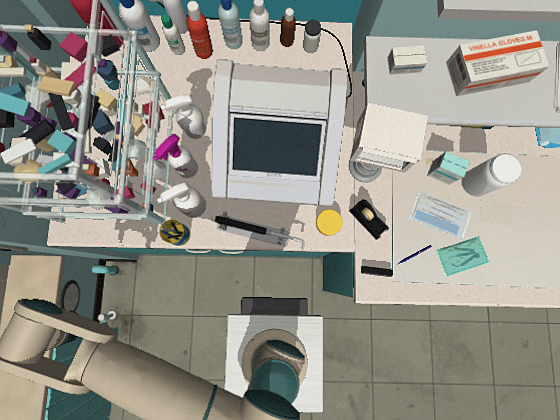

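The scene view shows the column with its open flap at about (405,235), the rest on the counter at about (235,255), and bystanders near the counter's edge. In the top view the column head is at (390,135), and the pole runs from its handle at (240,225) to its hook at (300,240). Next I'll measure them.

```bash
cat > h.py <<'E'
import numpy as np,cv2,pickle
from scipy.spatial.transform import Rotation as R
def rays(c,uv):
    u=np.asarray(uv,float).reshape(-1,2);K=c["mtx"]
    d=(u-[K[0,2],K[1,2]])/[K[0,0],K[1,1]]; s=d.copy()
    for _ in range(20): s=d/(1+c["k1"]*(s**2).sum(1,keepdims=True))
    return np.c_[s,np.ones(len(s))]
def rot(c):
    r=np.asarray(c["rotation"]);return R.from_rotvec(r) if r.ndim==1 else R.from_matrix(r)
def plane(c,uv,z):
    d=rot(c).apply(rays(c,uv));p=np.asarray(c["position"]);return p+d*((z-p[2])/d[:,2])[:,None]
def cloud(c):
    h,w=c["z_map"].shape;v,u=np.mgrid[:h,:w]
    return (np.asarray(c["position"])+rot(c).apply(rays(c,np.c_[u.ravel(),v.ravel()])*c["z_map"].reshape(-1,1))).reshape(h,w,3)
def proj(c,P):
    p=rot(c).inv().apply(np.atleast_2d(P)-c["position"]);s=p[:,:2]/p[:,2:]
    s=s*(1+c["k1"]*(s**2).sum(1,keepdims=True));K=c["mtx"];return s*[K[0,0],K[1,1]]+[K[0,2],K[1,2]]
E
python3 - <<'E'
from h import *
d=pickle.load(open("cams0.pkl","rb"));t=d["top"];s=d["scene"]
P=cloud(t);
for c,n in((t,"top"),(s,"scene")):
    P=cloud(c);z=P[...,2]
    m=((abs(z-.345)<.008)&(P[...,1]<-.2)&(P[...,0]<.9)).astype(np.uint8)
    k,l,st,ce=cv2.connectedComponentsWithStats(m);i=1+st[1:,4].argmax()
    q=P[l==i];r=cv2.minAreaRect((q[:,:2]*1000).astype(np.float32));print(n,"head",r,np.median(q[:,2]),len(q))
    m=(z>.05)&(z<.11)&(P[...,0]>.3)&(P[...,0]<.6)&(P[...,1]>-.2)&(P[...,1]<.25)
    k,l,st,ce=cv2.connectedComponentsWithStats(m.astype(np.uint8))
    for i in range(1,k):
        if st[i,4]>25: q=P[l==i];print(n,st[i],q.mean(0),c["image"][l==i].mean(0))
a=cv2.resize(t["image"][205:255,205:315],(800,364),interpolation=2)
b=cv2.resize(s["image"][170:270,360:480],(720,600),interpolation=2)
cv2.imwrite("pics/a.png",a[:,:,::-1]);cv2.imwrite("pics/b.png",b[:,:,::-1])
E
```

```text
top head ((668.9306030273438, -308.7811584472656), (170.51394653320312, 147.41452026367188), 78.65181732177734) 0.34599606834031615 3058
top [ 212  177  125   26 1813] [ 0.57705739 -0.00362048  0.06305825] [201.94208494 202.22890237 203.79481522]
top [317 209  20  26 358] [ 0.46153336 -0.16986957  0.05347891] [231.05586592 198.54189944  75.32960894]
top [211 212  94  38 635] [0.43006824 0.08172932 0.0852137 ] [61.83622047 61.28661417 60.94330709]
scene head ((668.1553955078125, -312.6622314453125), (175.6088409423828, 147.98660278320312), 78.61861419677734) 0.34363283335492645 2789
scene [219 199  35  87 914] [0.43917839 0.08515139 0.07799603] [68.90262582 68.60284464 67.19584245]
scene [ 256  209   91   87 1797] [ 0.57756987 -0.04420633  0.06161697] [139.2721202  136.13244296 130.63995548]
scene [296 233  13  13  27] [0.59801953 0.00462571 0.07933646] [137.7037037  134.22222222 128.81481481]
scene [276 290  36  22 447] [ 0.46189331 -0.17155697  0.05196991] [164.01342282 128.78747204  43.00894855]
```

View pics/a.png

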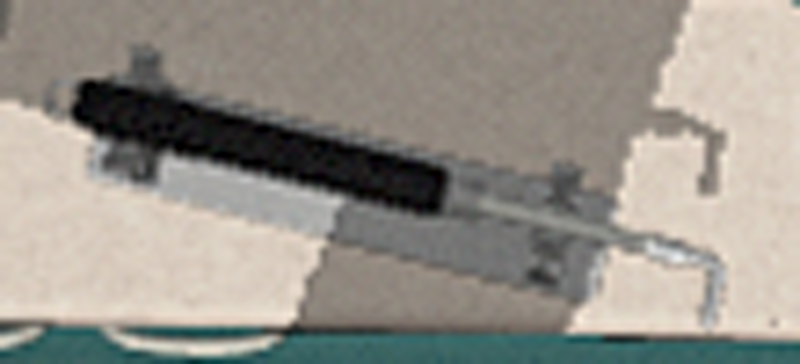

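View pics/b.png

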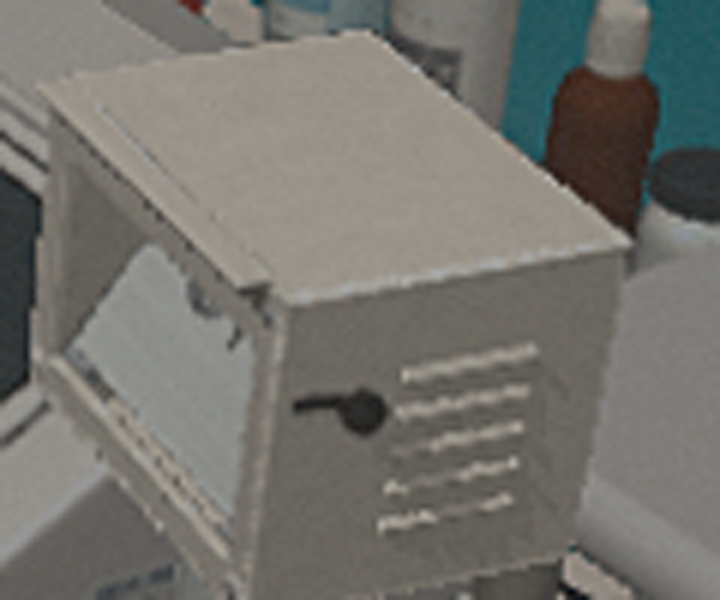

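In the pole crop, the black handle runs from (75,105) to (440,190) and the rod continues to the prong root at (712,262). The prong points at the robot, with its tip at (712,320). In the head crop, the flap leans in with the ring at about (205,300), the catch at about (240,335) and a visor lip over the front.

```bash
python3 - <<'E'
from h import *
d=pickle.load(open("cams0.pkl","rb"));t=d["top"];s=d["scene"]
for c,n,b in((t,"top",(205,260,205,320)),(s,"scene",(195,300,210,270))):
    P=cloud(c);im=c["image"].astype(int);m=np.zeros(im.shape[:2],bool);m[b[0]:b[1],b[2]:b[3]]=1
    m&=(im.max(2)<70)&(P[...,2]>.07)&(P[...,2]<.1)
    k,l,st,ce=cv2.connectedComponentsWithStats(m.astype(np.uint8));i=1+st[1:,4].argmax();m=l==i
    q=P[m];print(n,st[i],np.percentile(q[:,2],[5,50,95]))
    v,u=np.nonzero(m);p=plane(c,np.c_[u,v],.089 if n=="top" else .082)
    r=cv2.minAreaRect((p[:,:2]*1000).astype(np.float32));print(r)
    ax=np.linalg.svd(p[:,:2]-p[:,:2].mean(0),full_matrices=False)[2][0];ax*=-np.sign(ax[1]);a=(p[:,:2]-p[:,:2].mean(0))@ax
    e=p[:,:2].mean(0);print("yaw",np.degrees(np.arctan2(ax[1],ax[0])),"grip",e+ax*((a.min()+a.max())/2+.044),"len",np.ptp(a))
print("root,tip top",plane(t,[(302.9,241),(302.6,248.5)],.075))
E
```

```text
top [215 216  52  19 363] [0.08248172 0.08849961 0.09330464]
((439.67767333984375, 119.39146423339844), (169.84970092773438, 25.365070343017578), 77.20572662353516)
yaw -102.90739666018567 grip [0.42923584 0.07664452] len 0.16983840400093753
scene [225 219  19  41 324] [0.07542997 0.08535819 0.0890339 ]
((436.44415283203125, 103.94100189208984), (208.1512451171875, 38.201839447021484), 71.07359313964844)
yaw -104.67439012684588 grip [0.42598209 0.06129591] len 0.2083090710600884
root,tip top [[ 0.39218119 -0.08575377  0.075     ]
 [ 0.36763378 -0.08503802  0.075     ]]
```

```bash
cat >> h.py <<'E'
def to(s,xyz,yaw):
    """rows values to bring TCP to xyz with tool y axis along +-(yaw+90) i.e. pole x along yaw"""
    T=R.from_rotvec(s["eef_rot"]);d=T.inv().apply(np.array(xyz)-s["position"])
    ex=T.as_matrix()[:,0];y0=np.degrees(np.arctan2(ex[1],ex[0]));t=-(yaw-y0);t=(t+180)%360-180
    return np.round(d,4),round(t,2),"toolx yaw %.2f"%y0,"tilt",np.round(T.as_matrix()[:,2],3)
E
python3 - <<'E'
from h import *
from rig import robot
s=robot.sense();q=s["q"]
T=R.from_rotvec(s["eef_rot"]).as_matrix();print(T)
for yaw in(-102.9,77.1):print(to(s,(.43,.077,.20),yaw))
d=pickle.load(open("cams0.pkl","rb"));P=cloud(d["top"]);print("max z near",[np.percentile(P[(abs(P[...,0]-x)<.03)&(abs(P[...,1]-.07)<.06)][:,2],99) for x in(.43,.47,.5,.53,.56)])
m=(P[...,1]>.15)&(P[...,1]<.27)&(P[...,0]>.36)&(P[...,0]<.48);print("cup",P[m][:,2].max(),P[m&(P[...,2]>.1)].mean(0))
E
```

```text
[[-9.59154677e-01  2.82881700e-01 -5.00017193e-04]
 [ 2.82882118e-01  9.59153822e-01 -1.28567080e-03]
 [ 1.15900659e-04 -1.37460309e-03 -9.99999049e-01]]
(array([-0.3907, -0.3292,  0.031 ]), np.float64(-93.53), 'toolx yaw 163.57', 'tilt', array([-0.001, -0.001, -1.   ]))
(array([-0.3907, -0.3292,  0.031 ]), np.float64(86.47), 'toolx yaw 163.57', 'tilt', array([-0.001, -0.001, -1.   ]))
max z near [np.float64(0.09376203879135578), np.float64(0.09089585790198385), np.float64(0.006869990273549973), np.float64(0.051399594084735024), np.float64(0.06395767470374035)]
cup 0.13339365029212846 [0.47908666 0.26780915 0.11890024]
```

```bash
python3 -m handwheel '[{"dx":-0.39,"dy":-0.329,"dz":0.031,"turn":86.5},{"dx":-0.39,"dy":-0.329,"dz":0.031,"turn":86.5},{"dx":-0.39,"dy":-0.329,"dz":0.031,"turn":86.5},{"dx":-0.39,"dy":-0.329,"dz":0.031,"turn":86.5},{"dx":-0.39,"dy":-0.329,"dz":0.031,"turn":86.5},{"dx":-0.39,"dy":-0.329,"dz":0.031,"turn":86.5},{"dx":-0.39,"dy":-0.329,"dz":0.031,"turn":86.5},{"dx":-0.39,"dy":-0.329,"dz":0.031,"turn":86.5},{"dx":-0.39,"dy":-0.329,"dz":0.031,"turn":86.5},{"dx":-0.39,"dy":-0.329,"dz":0.031,"turn":86.5},{"dx":-0.39,"dy":-0.329,"dz":0.031,"turn":86.5},{"dx":-0.39,"dy":-0.329,"dz":0.031,"turn":86.5},{"dx":-0.39,"dy":-0.329,"dz":0.031,"turn":86.5},{"dx":-0.39,"dy":-0.329,"dz":0.031,"turn":86.5},{"dx":-0.39,"dy":-0.329,"dz":0.031,"turn":86.5}]' 60
python3 - <<'E'
from h import *
from rig import robot
c=robot.camera("wrist");s=robot.sense();print(s["clock"],s["q"],to(s,(.43,.077,.056),77.1))
pickle.dump(c,open("w1.pkl","wb"));cv2.imwrite("pics/w1.png",c["image"][:,:,::-1]);print(c["position"])
im=c["image"].astype(int);P=cloud(c)
m=(im.max(2)<70)&(P[...,2]>.07)&(P[...,2]<.1)
k,l,st,ce=cv2.connectedComponentsWithStats(m.astype(np.uint8));i=1+st[1:,4].argmax();m=l==i
v,u=np.nonzero(m);p=plane(c,np.c_[u,v],.089);print(st[i],cv2.minAreaRect((p[:,:2]*1000).astype(np.float32)))
E
```

```text
0.15 [ 1.21371430e+00  5.26657148e-02  1.40148024e+00  1.83356134e-05
  1.68862153e+00 -7.03135778e-02] (array([-0.3907, -0.3291,  0.175 ]), np.float64(86.47), 'toolx yaw 163.57', 'tilt', array([-0.   , -0.001, -1.   ]))
[0.08284439 0.52259999 0.37333413]schema error: expected keys dx, dy, dz, turn, fingers
Traceback (most recent call last):
ValueError: attempt to get argmax of an empty sequence
```

View pics/w1.png

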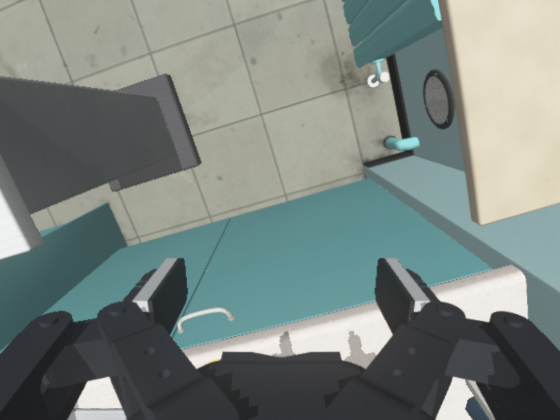

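The call was refused because every key is required, so the arm didn't move. The wrist view shows only floor and the open fingers. I'll send the move again in full.

```bash
python3 -m handwheel '[{"dx":-0.39,"dy":-0.329,"dz":0.031,"turn":86.5,"fingers":0},{"dx":-0.39,"dy":-0.329,"dz":0.031,"turn":86.5,"fingers":0},{"dx":-0.39,"dy":-0.329,"dz":0.031,"turn":86.5,"fingers":0},{"dx":-0.39,"dy":-0.329,"dz":0.031,"turn":86.5,"fingers":0},{"dx":-0.39,"dy":-0.329,"dz":0.031,"turn":86.5,"fingers":0},{"dx":-0.39,"dy":-0.329,"dz":0.031,"turn":86.5,"fingers":0},{"dx":-0.39,"dy":-0.329,"dz":0.031,"turn":86.5,"fingers":0},{"dx":-0.39,"dy":-0.329,"dz":0.031,"turn":86.5,"fingers":0},{"dx":-0.39,"dy":-0.329,"dz":0.031,"turn":86.5,"fingers":0},{"dx":-0.39,"dy":-0.329,"dz":0.031,"turn":86.5,"fingers":0},{"dx":-0.39,"dy":-0.329,"dz":0.031,"turn":86.5,"fingers":0},{"dx":-0.39,"dy":-0.329,"dz":0.031,"turn":86.5,"fingers":0},{"dx":-0.39,"dy":-0.329,"dz":0.031,"turn":86.5,"fingers":0},{"dx":-0.39,"dy":-0.329,"dz":0.031,"turn":86.5,"fingers":0},{"dx":-0.39,"dy":-0.329,"dz":0.031,"turn":86.5,"fingers":0}]' 60
python3 - <<'E'
from h import *
from rig import robot
c=robot.camera("wrist");s=robot.sense();print(s["clock"],s["q"],to(s,(.43,.077,.056),77.1))
pickle.dump(c,open("w1.pkl","wb"));cv2.imwrite("pics/w2.png",c["image"][:,:,::-1]);print(c["position"])
im=c["image"].astype(int);P=cloud(c)
m=(im.max(2)<70)&(P[...,2]>.07)&(P[...,2]<.1)
k,l,st,ce=cv2.connectedComponentsWithStats(m.astype(np.uint8));i=1+st[1:,4].argmax() if k>1 else 0;m=l==i
v,u=np.nonzero(m);p=plane(c,np.c_[u,v],.089);print(st[i],cv2.minAreaRect((p[:,:2]*1000).astype(np.float32)))
E
```

```text
clock: 1.4
position: [0.4292, 0.0777, 0.1999]
eef_rot: [-2.457, -1.956, 0.001]
ft_force: [-0.1, -0.0, 0.0]
grip_width: 0.0853
grip_force: 0.0
1.45 [ 9.56852107e-02 -1.92626476e-01  1.69532364e+00  5.44709681e-04
  1.63940509e+00  3.19919800e-01] (array([-0.0012,  0.0013,  0.1442]), np.float64(0.05), 'toolx yaw 77.15', 'tilt', array([-0.001,  0.   , -1.   ]))
[0.44653909 0.14510994 0.34274218]
[ 268   30   31  217 5683] ((442.081298828125, 121.21864318847656), (167.38523864746094, 22.38863754272461), 76.55709075927734)
```

View pics/w2.png

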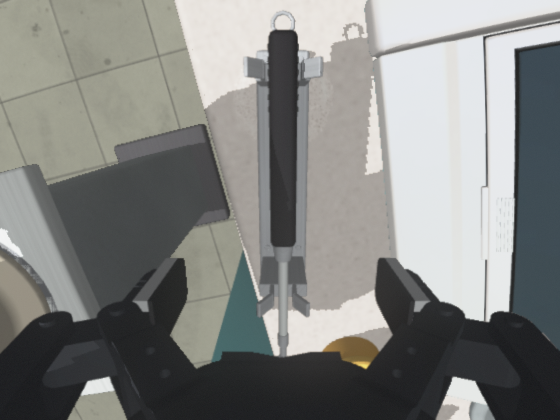

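The wrist view shows the pole vertical at column 283, with the handle from row 30 to 246. It lies midway between the open fingers and is aligned with the tool. Descending to grasp.

```bash
python3 -m handwheel '[{"dx":0.001,"dy":0.002,"dz":0.04,"turn":0,"fingers":0},{"dx":0.001,"dy":0.002,"dz":0.08,"turn":0,"fingers":0},{"dx":0.001,"dy":0.002,"dz":0.115,"turn":0,"fingers":0},{"dx":0.001,"dy":0.002,"dz":0.135,"turn":0,"fingers":0},{"dx":0.001,"dy":0.002,"dz":0.144,"turn":0,"fingers":0},{"dx":0.001,"dy":0.002,"dz":0.144,"turn":0,"fingers":0},{"dx":0.001,"dy":0.002,"dz":0.144,"turn":0,"fingers":120},{"dx":0.001,"dy":0.002,"dz":0.144,"turn":0,"fingers":255},{"dx":0.001,"dy":0.002,"dz":0.144,"turn":0,"fingers":255},{"dx":0.001,"dy":0.002,"dz":0.144,"turn":0,"fingers":255},{"dx":0.001,"dy":0.002,"dz":0.144,"turn":0,"fingers":255},{"dx":0.001,"dy":0.002,"dz":0.144,"turn":0,"fingers":255},{"dx":0.001,"dy":0.002,"dz":0.144,"turn":0,"fingers":255},{"dx":0.001,"dy":0.002,"dz":0.144,"turn":0,"fingers":255}]' 80
```

```text
clock: 2.62
position: [0.4323, 0.0783, 0.0573]
eef_rot: [2.457, 1.957, 0.002]
ft_force: [-1.2, -0.0, 6.1]
grip_width: 0.0213
grip_force: 78.5
```

```bash
python3 - <<'E'
from h import *
d=pickle.load(open("cams0.pkl","rb"));s=d["scene"];t=d["top"]
px=lambda a:np.array(a)/6.+[360-.42,170-.42]
c=plane(s,px([(370,32),(630,243),(285,303),(40,85)]),.345);print(c[:,:2])
yaw=np.radians(-11.35);ex=np.array([np.cos(yaw),np.sin(yaw)]);ey=np.array([-ex[1],ex[0]])
C=np.array([.669,-.310])
for q in c: print("col xy",(q[:2]-C)@ex,(q[:2]-C)@ey)
# top-view head-top extents in column frame
for n,cc in(("top",t),("scene",s)):
    P=cloud(cc);m=(abs(P[...,2]-.345)<.006)&(P[...,1]<-.2)&(P[...,0]<.9);q=P[m][:,:2]-C
    a=q@ex;b=q@ey;print(n,"x ext",[(round(np.percentile(a[(b>l)&(b<l+.03)],1),4),round(np.percentile(a[(b>l)&(b<l+.03)],99),4)) for l in(-.08,-.04,0,.04)],"y ext",[(round(np.percentile(b[(a>l)&(a<l+.03)],1),4),round(np.percentile(b[(a>l)&(a<l+.03)],99),4)) for l in(-.08,-.05,-.02,.02)])
    m=(abs(P[...,2]-.345)<.006)
# ring candidates on column plane y=0 (hinge mid)
import itertools
rr=rays(s,px([(205,300),(195,290),(235,335)]));dd=rot(s).apply(rr);p0=np.array(s["position"])
n=np.r_[ey,0];C3=np.r_[C,0]
for r in dd:
    p=p0+r*(((C3-p0)@n)/(r@n));x=(p-C3)[:2]@ex+.056;z=p[2]-.234
    print("ring?",p,"rel hinge",x,z,"rad",np.hypot(x,z),"theta",np.arctan2(x,z)+np.arctan2(26,62))
# cloud points of flap
P=cloud(s);q=P-C3;X=np.stack([q[...,:2]@ex,q[...,:2]@ey,P[...,2]],-1)
m=(abs(X[...,1])<.07)&(X[...,0]>-.064)&(X[...,0]<.06)&(X[...,2]>.236)&(X[...,2]<.315)
w=X[m];v,u=np.nonzero(m);print(len(w),u.min(),u.max(),v.min(),v.max());A=np.c_[w[:,2],np.ones(len(w))]
f=cv2.fitLine(w[:,[0,2]].astype(np.float32),cv2.DIST_HUBER,0,.002,.001).ravel();print("flap line",f,"theta",np.arctan(f[0]/f[1]), "x at hinge z",f[2]+(0.234-f[3])*f[0]/f[1])
E
```

```text
[[ 0.75129584 -0.24847863]
 [ 0.71739877 -0.41203016]
 [ 0.59165989 -0.3845322 ]
 [ 0.61710849 -0.22251398]]
col xy 0.068578887788259 0.07651418789902302
col xy 0.06753196974328098 -0.09050982040340223
col xy -0.06115951447632252 -0.08829526935783368
col xy -0.06809408701469835 0.0755627342001208
top x ext [(np.float64(-0.0708), np.float64(0.0704)), (np.float64(-0.0725), np.float64(0.07)), (np.float64(-0.0723), np.float64(0.071)), (np.float64(-0.072), np.float64(0.0681))] y ext [(np.float64(-0.0808), np.float64(0.0832)), (np.float64(-0.0817), np.float64(0.0849)), (np.float64(-0.0814), np.float64(0.0855)), (np.float64(-0.0814), np.float64(0.0856))]
scene x ext [(np.float64(-0.0718), np.float64(0.0702)), (np.float64(-0.0719), np.float64(0.0693)), (np.float64(-0.0719), np.float64(0.0698)), (np.float64(-0.0719), np.float64(0.0702))] y ext [(np.float64(-0.087), np.float64(0.0784)), (np.float64(-0.0877), np.float64(0.08)), (np.float64(-0.0876), np.float64(0.0795)), (np.float64(-0.0886), np.float64(0.0808))]
ring? [ 0.63361867 -0.302898    0.2915988 ] rel hinge 0.019912926288450823 0.05759880233516987 rad 0.06094379922367202 theta 0.7299342286543528
ring? [ 0.62919574 -0.30201019  0.29652504] rel hinge 0.015401767795471775 0.0625250442673366 rad 0.06439406503598008 theta 0.6386006217107156
ring? [ 0.64733912 -0.30565207  0.2744776 ] rel hinge 0.03390705170201801 0.04047759857967689 rad 0.05280269066913904 theta 1.0943742511107046
765 368 402 197 258
flap line [ 0.6339943   0.7733377  -0.03410903  0.2537277 ] theta 0.6867073 x at hinge z -0.050282113
```

```bash
python3 -m handwheel '[{"dx":0,"dy":0,"dz":-0.02,"turn":0,"fingers":255},{"dx":0,"dy":0,"dz":-0.05,"turn":0,"fingers":255},{"dx":0,"dy":0,"dz":-0.09,"turn":0,"fingers":255},{"dx":0,"dy":0,"dz":-0.13,"turn":0,"fingers":255},{"dx":0,"dy":0,"dz":-0.17,"turn":0,"fingers":255},{"dx":0,"dy":0,"dz":-0.2,"turn":0,"fingers":255},{"dx":0,"dy":0,"dz":-0.22,"turn":0,"fingers":255},{"dx":0,"dy":0,"dz":-0.22,"turn":0,"fingers":255},{"dx":0,"dy":0,"dz":-0.22,"turn":0,"fingers":255}]'
```

```text
clock: 3.37
position: [0.4319, 0.0782, 0.2763]
eef_rot: [2.457, 1.957, 0.001]
ft_force: [-0.3, 0.0, -2.5]
grip_width: 0.0213
grip_force: 78.4
```

```bash
cat >> h.py <<'E'
YAW=np.radians(-11.35);EX=np.array([np.cos(YAW),np.sin(YAW)]);EY=np.array([-EX[1],EX[0]]);C=np.array([.669,-.311])
def hook(x,y,z): # TCP for prong root at column coords
    g=C+EX*(x-.170)+EY*y; return (*g,z-.0177)
E
python3 - <<'E'
from h import *
from rig import robot
s=robot.sense();print(to(s,hook(-.12,.038,.298),168.65),hook(-.12,.038,.298))
E
```

```text
(array([-0.2963,  0.0273, -0.0041]), np.float64(-91.59), 'toolx yaw 77.06', 'tilt', array([ 0.001,  0.   , -1.   ])) (np.float64(0.39214991498171115), np.float64(-0.21667062798170317), 0.2803)
```

```bash
python3 -m handwheel '[{"dx":-0.01,"dy":0.001,"dz":0,"turn":-3,"fingers":255},{"dx":-0.03,"dy":0.003,"dz":0,"turn":-9,"fingers":255},{"dx":-0.052,"dy":0.005,"dz":0,"turn":-15.5,"fingers":255},{"dx":-0.073,"dy":0.007,"dz":0,"turn":-22,"fingers":255},{"dx":-0.095,"dy":0.009,"dz":-0.004,"turn":-28.5,"fingers":255},{"dx":-0.116,"dy":0.011,"dz":-0.004,"turn":-35,"fingers":255},{"dx":-0.137,"dy":0.013,"dz":-0.004,"turn":-41.5,"fingers":255},{"dx":-0.159,"dy":0.015,"dz":-0.004,"turn":-48,"fingers":255},{"dx":-0.18,"dy":0.017,"dz":-0.004,"turn":-55,"fingers":255},{"dx":-0.202,"dy":0.019,"dz":-0.004,"turn":-61.5,"fingers":255},{"dx":-0.223,"dy":0.021,"dz":-0.004,"turn":-68,"fingers":255},{"dx":-0.245,"dy":0.023,"dz":-0.004,"turn":-74.5,"fingers":255},{"dx":-0.266,"dy":0.025,"dz":-0.004,"turn":-81,"fingers":255},{"dx":-0.285,"dy":0.026,"dz":-0.004,"turn":-87,"fingers":255},{"dx":-0.296,"dy":0.027,"dz":-0.004,"turn":-91.6,"fingers":255},{"dx":-0.296,"dy":0.027,"dz":-0.004,"turn":-91.6,"fingers":255},{"dx":-0.296,"dy":0.027,"dz":-0.004,"turn":-91.6,"fingers":255}]'
python3 - <<'E'
from h import *
from rig import robot
c=robot.camera("scene");t=robot.camera("top");s=robot.sense();pickle.dump((c,t),open("c2.pkl","wb"))
print(s["q"],to(s,hook(-.12,.038,.298),168.65))
g=hook(-.12,.038,.298);u=proj(c,np.r_[C+EX*-.12+EY*.038,.298]);print("pred root px scene",u,proj(t,np.r_[C+EX*-.12+EY*.038,.298]))
a=cv2.resize(c["image"][195:255,340:420],(800,600),interpolation=2);cv2.imwrite("pics/c2.png",np.clip(a[:,:,::-1]*1.4,0,255))
E
```

```text
clock: 4.78
position: [0.3912, -0.2162, 0.278]
eef_rot: [-0.315, -3.122, -0.003]
ft_force: [0.7, 0.3, -2.1]
grip_width: 0.0212
grip_force: 78.4
[-5.86083121e-01 -1.74827821e-01  1.52386025e+00  3.87703514e-04
  1.79474041e+00 -1.95745144e+00] (array([-0.0008, -0.001 , -0.0012]), np.float64(-0.07), 'toolx yaw 168.58', 'tilt', array([-0.002,  0.002, -1.   ]))
pred root px scene [[350.41994264 214.90655545]] [[368.04913003 175.54037727]][ WARN:0@1.423] global loadsave.cpp:1063 imwrite_ Unsupported depth image for selected encoder is fallbacked to CV_8U.
```

View pics/c2.png

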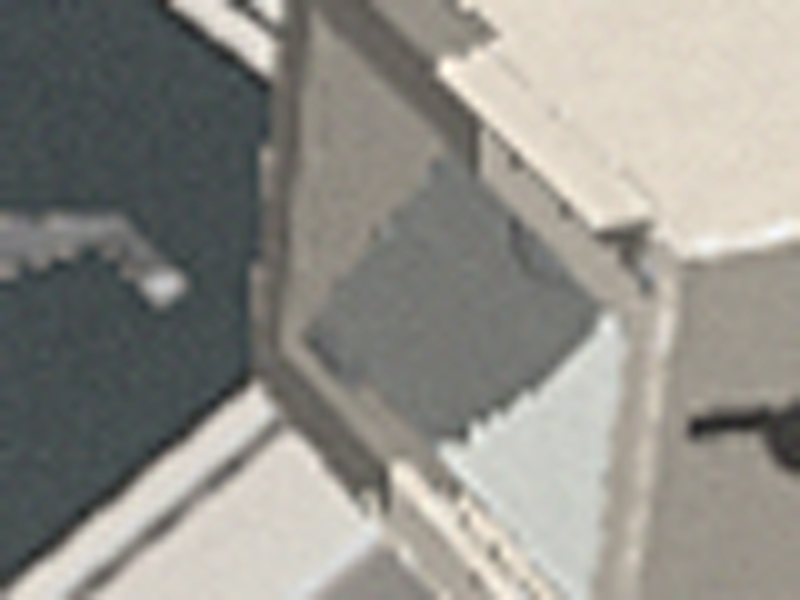

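The prong's root is at (115,235) in this crop and its tip at (165,288). The lower-left arc of the ring shows dark at about (510–545, 215–275) under the front strip, in front of the shaded flap. I'll compare these with projections.

```bash
python3 - <<'E'
from h import *
c,t=pickle.load(open("c2.pkl","rb"))
W=lambda x,y,z:np.r_[C+EX*x+EY*y,z]
cr=lambda P:np.round((proj(c,P)[0]-[340,195]+.45)*10,0)
for n,p in dict(FRtop=(-.066,-.0855,.345),FLtop=(-.066,.0855,.345),opRT=(-.066,-.0695,.319),opLB=(-.066,.0695,.233),opRB=(-.066,-.0695,.233),hingeL=(-.056,.075,.234),hingeR=(-.056,-.075,.234)).items():print(n,cr(W(*p)))
p=np.array([.3912,-.2162,.278+.0177]);a=np.radians(168.58-180);r=np.array([np.cos(a),np.sin(a),0]);l=np.array([-r[1],r[0],0])
print("root",cr(p+.17*r),"tip",cr(p+.17*r-.03*l),"rod@100",cr(p+.1*r), "top px", proj(t,[p+.17*r,p+.17*r-.03*l]))
for th in(.6,.65,.7,.75,.8,.85,.9):
    cx=-.056+.0672*np.sin(th-.397);cz=.234+.0672*np.cos(th-.397)
    pts=np.array([cr(W(cx+.013*np.cos(k),0,cz+.013*np.sin(k))) for k in np.linspace(0,6.28,73)])
    tl=[cr(W(-.056+.084*np.sin(th),y,.234+.084*np.cos(th))) for y in(.075,-.075)]
    print(th,"ctr",cr(W(cx,0,cz)),"left",pts[pts[:,0].argmin()],"bot",pts[pts[:,1].argmax()],"flap top L,R",tl)
cv2.imwrite("pics/t2.png",cv2.resize(t["image"][125:200,330:430],(800,600),interpolation=2)[:,:,::-1])
E
```

```text
FRtop [649. 255.]
FLtop [ 258. -127.]
opRT [594. 329.]
opLB [253. 348.]
opRB [547. 688.]
hingeL [282. 324.]
hingeR [604. 689.]
root [103. 214.] tip [163. 283.] rod@100 [-205.  267.] top px [[367.76569272 176.09039437]
 [378.23251843 178.40656257]]
0.6 ctr [522. 224.] left [466. 238.] bot [502. 278.] flap top L,R [array([499.,  24.]), array([853., 362.])]
0.65 ctr [536. 224.] left [480. 234.] bot [511. 278.] flap top L,R [array([511.,  31.]), array([866., 369.])]
0.7 ctr [549. 226.] left [493. 240.] bot [524. 279.] flap top L,R [array([523.,  40.]), array([878., 378.])]
0.75 ctr [562. 228.] left [506. 242.] bot [537. 281.] flap top L,R [array([534.,  48.]), array([890., 387.])]
0.8 ctr [574. 230.] left [519. 240.] bot [554. 284.] flap top L,R [array([545.,  58.]), array([901., 397.])]
0.85 ctr [586. 234.] left [531. 248.] bot [562. 287.] flap top L,R [array([555.,  68.]), array([911., 407.])]
0.9 ctr [598. 238.] left [543. 248.] bot [573. 291.] flap top L,R [array([564.,  79.]), array([920., 418.])]
```

View pics/t2.png

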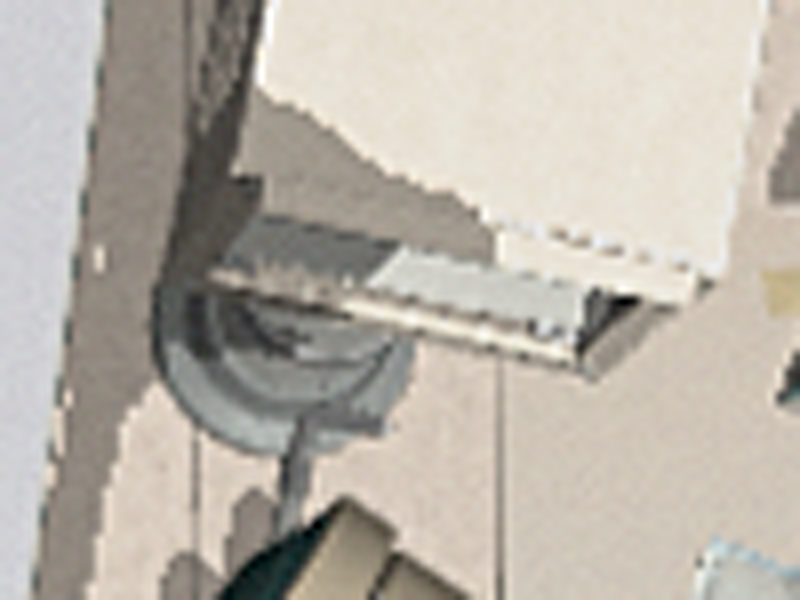

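The top crop shows the rod at (290,500) up to the prong root at (300,418), with the tip at (385,420). The head's sill ends are at (210,275) and (590,378), and its front-right top corner is at (712,275). Next I'll solve for the column and pole offsets relative to each other.

```bash
python3 - <<'E'
from h import *
from scipy.optimize import least_squares as LS
c,t=pickle.load(open("c2.pkl","rb"))
S=lambda a:np.array(a)/10.+[340-.45,195-.45]
T=lambda a:np.array(a)/8.+[330-.44,125-.44]
W=lambda x,y,z:np.r_[C+EX*x+EY*y,z]
p=np.array([.3912,-.2162,.278+.0177]);a=np.radians(168.58-180);r=np.array([np.cos(a),np.sin(a),0]);l=np.array([-r[1],r[0],0])
col=[(c,S((673,251)),W(-.066,-.0855,.345)),(c,S((303,335)),W(-.056,.075,.234)),(t,T((712,275)),W(-.066,-.0855,.345)),(t,T((210,275)),W(-.066,.0855,.215)),(t,T((590,378)),W(-.066,-.0855,.215))]
pole=[(c,S((112,230)),p+.17*r),(c,S((165,288)),p+.17*r-.03*l),(t,T((300,418)),p+.17*r),(t,T((385,420)),p+.17*r-.03*l)]
for L in(col,pole):
    for cam,o,P in L: print("scene" if cam is c else "top",np.round(o-proj(cam,P)[0],2))
    f=lambda d:np.concatenate([proj(cam,P+d)[0]-o for cam,o,P in L])
    s=LS(f,np.zeros(3));print("offset mm",s.x*1000,"res",np.round(s.fun,1))
E
```

```text
scene [ 2.39 -0.36]
scene [2.06 1.06]
top [-1.99 -3.09]
top [ 6.41 -3.47]
top [-1.36 -2.72]
offset mm [ 7.61981193 -1.6254545  -2.00636421] res [ 1.1  0.6  1.  -0.9  2.2  0.6 -6.   1.3  1.6  0.5]
scene [0.85 1.64]
scene [0.2 0.5]
top [-0.71  0.72]
top [-0.55 -1.35]
offset mm [ 2.04046185  0.74993138 -3.64315456] res [-0.4 -0.6  0.3  0.6  0.1 -1.1 -0.1  1. ]
```

```bash
python3 - <<'E'
from h import *
from rig import robot
print(to(robot.sense(),hook(-.033,.043,.301),168.65))
E
```

```text
(array([-0.0877,  0.0041, -0.0044]), np.float64(-0.07), 'toolx yaw 168.58', 'tilt', array([-0.002,  0.002, -1.   ]))
```

```bash
python3 -m handwheel '[{"dx":-0.005,"dy":0.004,"dz":-0.0045,"turn":0,"fingers":255},{"dx":-0.015,"dy":0.004,"dz":-0.0045,"turn":0,"fingers":255},{"dx":-0.03,"dy":0.004,"dz":-0.0045,"turn":0,"fingers":255},{"dx":-0.045,"dy":0.004,"dz":-0.0045,"turn":0,"fingers":255},{"dx":-0.06,"dy":0.004,"dz":-0.0045,"turn":0,"fingers":255},{"dx":-0.074,"dy":0.004,"dz":-0.0045,"turn":0,"fingers":255},{"dx":-0.083,"dy":0.004,"dz":-0.0045,"turn":0,"fingers":255},{"dx":-0.0875,"dy":0.004,"dz":-0.0045,"turn":0,"fingers":255},{"dx":-0.0875,"dy":0.004,"dz":-0.0045,"turn":0,"fingers":255},{"dx":-0.0875,"dy":0.004,"dz":-0.0045,"turn":0,"fingers":255}]'
python3 - <<'E'
from h import *
from rig import robot
c=robot.camera("scene");s=robot.sense();pickle.dump(c,open("c3.pkl","wb"))
print(s["ft_force"],s["wrist_torque"],to(s,hook(-.033,.043,.301),168.65))
cv2.imwrite("pics/c3.png",cv2.resize(c["image"][195:240,360:420],(800,600),interpolation=2)[:,:,::-1])
y=np.array([.043,.013,0]);pr=proj(c,[np.r_[C+EX*-.033+EY*q,.301] for q in y]);print((pr-[360,195]+.46)*13.33)
E
```

```text
clock: 5.72
position: [0.4784, -0.229, 0.2848]
eef_rot: [-0.309, -3.126, -0.0]
ft_force: [0.4, -0.4, -1.6]
grip_width: 0.0208
grip_force: 78.4
[ 0.24054232 -0.32967284 -1.3912287 ] [-0.05496838  0.04094899  0.03800219] (array([-0.0002,  0.0003,  0.0016]), np.float64(0.03), 'toolx yaw 168.68', 'tilt', array([ 0.,  0., -1.]))
[[356.04657136 155.57766506]
 [444.19523826 243.04089903]
 [483.56717864 282.14954475]]
```

View pics/c3.png

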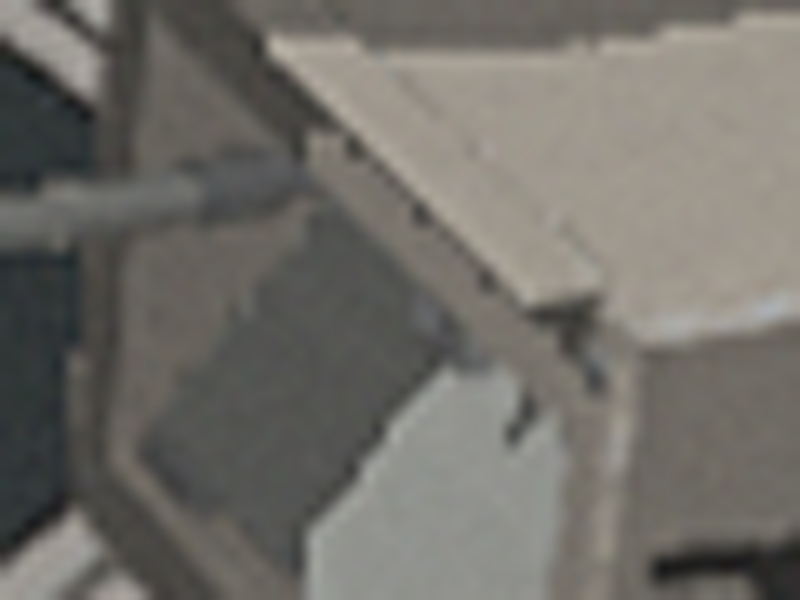

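The top strip hides the prong itself; the rod shows up to about (300,170). Projecting its line puts it at about (489,295) in the ring plane, and the ring centre estimate is (485,300). So they line up, and I'll insert sideways in small steps while watching the force.

```bash
python3 -m handwheel '[{"dx":0,"dy":-0.003,"dz":0,"turn":0,"fingers":255},{"dx":0,"dy":-0.006,"dz":0,"turn":0,"fingers":255},{"dx":0,"dy":-0.006,"dz":0,"turn":0,"fingers":255},{"dx":0,"dy":-0.006,"dz":0,"turn":0,"fingers":255}]'; python3 -m handwheel '[{"dx":0,"dy":-0.0015,"dz":0,"turn":0,"fingers":255},{"dx":0,"dy":-0.0025,"dz":0,"turn":0,"fingers":255},{"dx":0,"dy":-0.0025,"dz":0,"turn":0,"fingers":255}]'
```

```text
clock: 6.1
position: [0.4769, -0.2358, 0.2849]
eef_rot: [0.311, 3.126, -0.0]
ft_force: [-0.6, -0.1, -1.7]
grip_width: 0.0212
grip_force: 78.4
clock: 6.35
position: [0.4766, -0.2381, 0.2848]
eef_rot: [0.31, 3.126, 0.0]
ft_force: [-0.1, 1.1, -2.3]
grip_width: 0.0207
grip_force: 78.4
```

```bash
python3 -m handwheel '[{"dx":0,"dy":-0.0015,"dz":0,"turn":0,"fingers":255},{"dx":0,"dy":-0.0025,"dz":0,"turn":0,"fingers":255},{"dx":0,"dy":-0.0025,"dz":0,"turn":0,"fingers":255}]'
```

```text
clock: 6.6
position: [0.4761, -0.2405, 0.2847]
eef_rot: [-0.31, -3.126, -0.0]
ft_force: [0.2, -0.6, -2.0]
grip_width: 0.0209
grip_force: 78.4
```

```bash
for i in 1; do python3 -m handwheel '[{"dx":0,"dy":-0.001,"dz":0,"turn":0,"fingers":255},{"dx":0,"dy":-0.0025,"dz":0,"turn":0,"fingers":255},{"dx":0,"dy":-0.0025,"dz":0,"turn":0,"fingers":255}]'; done
```

```text
clock: 6.85
position: [0.4756, -0.243, 0.2848]
eef_rot: [0.31, 3.126, 0.0]
ft_force: [-0.2, 0.0, -1.7]
grip_width: 0.0206
grip_force: 78.4
```

```bash
python3 -m handwheel '[{"dx":0,"dy":-0.001,"dz":0,"turn":0,"fingers":255},{"dx":0,"dy":-0.0025,"dz":0,"turn":0,"fingers":255},{"dx":0,"dy":-0.0025,"dz":0,"turn":0,"fingers":255}]'
```

```text
clock: 7.1
position: [0.4751, -0.2455, 0.2848]
eef_rot: [0.31, 3.126, -0.0]
ft_force: [0.3, -0.8, -1.8]
grip_width: 0.021
grip_force: 78.4
```

```bash
python3 -m handwheel '[{"dx":0,"dy":-0.001,"dz":0,"turn":0,"fingers":255},{"dx":0,"dy":-0.0025,"dz":0,"turn":0,"fingers":255},{"dx":0,"dy":-0.0025,"dz":0,"turn":0,"fingers":255}]'
```

```text
clock: 7.35
position: [0.4746, -0.2479, 0.2847]
eef_rot: [-0.31, -3.126, -0.0]
ft_force: [0.3, 0.9, -2.2]
grip_width: 0.0214
grip_force: 78.4
```

```bash
python3 -m handwheel '[{"dx":0,"dy":-0.001,"dz":0,"turn":0,"fingers":255},{"dx":0,"dy":-0.002,"dz":0,"turn":0,"fingers":255},{"dx":0,"dy":-0.003,"dz":0,"turn":0,"fingers":255},{"dx":0,"dy":-0.003,"dz":0,"turn":0,"fingers":255}]'
```

```text
clock: 7.68
position: [0.474, -0.2509, 0.2847]
eef_rot: [-0.311, -3.126, -0.0]
ft_force: [0.1, 0.8, -2.1]
grip_width: 0.021
grip_force: 78.4
```

```bash
python3 -m handwheel '[{"dx":0,"dy":-0.001,"dz":0,"turn":0,"fingers":255},{"dx":0,"dy":-0.002,"dz":0,"turn":0,"fingers":255},{"dx":0,"dy":-0.003,"dz":0,"turn":0,"fingers":255},{"dx":0,"dy":-0.003,"dz":0,"turn":0,"fingers":255}]'
```

```text
clock: 8.02
position: [0.4735, -0.2538, 0.2848]
eef_rot: [-0.31, -3.126, -0.0]
ft_force: [-0.1, 0.3, -1.0]
grip_width: 0.0208
grip_force: 78.4
```

```bash
cat > flap.py <<'E'
from h import *
from rig import robot
import time
def theta(c):
    C2=C+EX*.0055
    P=cloud(c);q=P-np.r_[C2,0];X=np.stack([q[...,:2]@EX,q[...,:2]@EY,P[...,2]],-1)
    m=(X[...,1]>-.07)&(X[...,1]<-.02)&(X[...,0]>-.064)&(X[...,0]<.06)&(X[...,2]>.238)&(X[...,2]<.31)
    w=X[m];f=cv2.fitLine(w[:,[0,2]].astype(np.float32),cv2.DIST_HUBER,0,.002,.001).ravel();return np.arctan(f[0]/f[1]),len(w)
if __name__=="__main__":
    print("initial",theta(pickle.load(open("c3.pkl","rb"))),theta(pickle.load(open("c2.pkl","rb"))[0]))
    F=[]
    for k in range(4): c=robot.camera("scene");F.append(robot.sense()["ft_force"])
    F=np.mean(F,0);print("now",theta(c),"F col x,y,z",F[:2]@EX,F[:2]@EY,F[2])
E
python3 flap.py; python3 -m handwheel '[{"dx":0.002,"dy":0,"dz":-0.0003,"turn":0,"fingers":255},{"dx":0.004,"dy":0,"dz":-0.0006,"turn":0,"fingers":255},{"dx":0.006,"dy":0,"dz":-0.001,"turn":0,"fingers":255},{"dx":0.008,"dy":0,"dz":-0.0014,"turn":0,"fingers":255},{"dx":0.008,"dy":0,"dz":-0.0014,"turn":0,"fingers":255}]'; python3 flap.py
```

```text
initial (np.float32(0.6807211), 97) (np.float32(0.6287387), 89)
now (np.float32(0.6570636), 91) F col x,y,z -0.3221141904619564 -0.3162733676140165 -1.6205290309930613
clock: 8.63
position: [0.4653, -0.2519, 0.2861]
eef_rot: [-0.31, -3.126, -0.001]
ft_force: [0.4, -0.6, -3.8]
grip_width: 0.0207
grip_force: 78.2
initial (np.float32(0.6807211), 97) (np.float32(0.6287387), 89)
now (np.float32(0.58096564), 110) F col x,y,z 0.35665398866474207 0.3315197655206704 -2.7420020259979996
```

```bash
python3 -m handwheel '[{"dx":0.001,"dy":0,"dz":0.001,"turn":0,"fingers":255},{"dx":0.003,"dy":0,"dz":0.002,"turn":0,"fingers":255},{"dx":0.005,"dy":0,"dz":0.0018,"turn":0,"fingers":255},{"dx":0.007,"dy":0,"dz":0.0015,"turn":0,"fingers":255},{"dx":0.007,"dy":0,"dz":0.0015,"turn":0,"fingers":255}]'; python3 flap.py|tail -1; python3 - <<'E'
from h import *
from rig import robot
c=robot.camera("scene");pickle.dump(c,open("c4.pkl","wb"))
cv2.imwrite("pics/c4.png",cv2.resize(c["image"][195:240,360:420],(800,600),interpolation=2)[:,:,::-1])
E
```

```text
clock: 9.25
position: [0.4584, -0.2506, 0.2848]
eef_rot: [-0.31, -3.126, -0.0]
ft_force: [0.3, -0.8, -2.6]
grip_width: 0.0209
grip_force: 78.3
now (np.float32(0.5093136), 126) F col x,y,z 0.3855339803928735 -0.27436815886120025 -1.5458722368863362
```

The flap follows the pull: the fitted angle has gone 0.66, 0.58, 0.51 with little force, so the prong is in the ring. I'll keep pulling along the arc in small steps.

```bash
python3 -m handwheel '[{"dx":0.001,"dy":0,"dz":0,"turn":0,"fingers":255},{"dx":0.002,"dy":0,"dz":-0.0002,"turn":0,"fingers":255},{"dx":0.003,"dy":0,"dz":-0.0003,"turn":0,"fingers":255},{"dx":0.003,"dy":0,"dz":-0.0003,"turn":0,"fingers":255}]'
```

```text
clock: 9.83
position: [0.4557, -0.2501, 0.285]
eef_rot: [0.31, 3.126, 0.0]
ft_force: [1.3, -1.0, -1.9]
grip_width: 0.0208
grip_force: 78.4
```

```bash
python3 -m handwheel '[{"dx":0.001,"dy":0,"dz":0,"turn":0,"fingers":255},{"dx":0.002,"dy":0,"dz":-0.0001,"turn":0,"fingers":255},{"dx":0.002,"dy":0,"dz":-0.0001,"turn":0,"fingers":255}]'
```

```text
clock: 10.08
position: [0.4537, -0.2496, 0.285]
eef_rot: [-0.31, -3.126, -0.0]
ft_force: [2.1, -0.6, -2.1]
grip_width: 0.0207
grip_force: 78.4
```

```bash
python3 -m handwheel '[{"dx":0.001,"dy":0,"dz":0,"turn":0,"fingers":255},{"dx":0.002,"dy":0,"dz":0,"turn":0,"fingers":255},{"dx":0.002,"dy":0,"dz":0,"turn":0,"fingers":255}]'; python3 flap.py|tail -1
```

```text
clock: 10.33
position: [0.4518, -0.2492, 0.285]
eef_rot: [-0.31, -3.126, -0.0]
ft_force: [1.4, -1.4, -2.6]
grip_width: 0.0208
grip_force: 78.4
now (np.float32(0.3981548), 148) F col x,y,z 0.9832100136015236 -0.4280605045495408 -2.1407646153894997
```

```bash
python3 -m handwheel '[{"dx":0.001,"dy":0,"dz":0,"turn":0,"fingers":255},{"dx":0.002,"dy":0,"dz":0,"turn":0,"fingers":255},{"dx":0.002,"dy":0,"dz":0,"turn":0,"fingers":255}]'
```

```text
clock: 10.78
position: [0.4508, -0.2491, 0.2851]
eef_rot: [0.309, 3.124, -0.001]
ft_force: [8.0, -2.9, -3.0]
grip_width: 0.0208
grip_force: 78.2
```

```bash
python3 -m handwheel '[{"dx":0.001,"dy":0,"dz":0,"turn":0,"fingers":255},{"dx":0.002,"dy":0,"dz":0.0002,"turn":0,"fingers":255},{"dx":0.002,"dy":0,"dz":0.0002,"turn":0,"fingers":255}]'
```

```text
clock: 11.03
position: [0.4483, -0.2486, 0.2848]
eef_rot: [0.31, 3.125, -0.0]
ft_force: [4.4, -1.6, -3.3]
grip_width: 0.0212
grip_force: 78.3
```

```bash
python3 -m handwheel '[{"dx":0.001,"dy":0,"dz":0,"turn":0,"fingers":255},{"dx":0.002,"dy":0,"dz":0.0002,"turn":0,"fingers":255},{"dx":0.002,"dy":0,"dz":0.0002,"turn":0,"fingers":255}]'; python3 flap.py|tail -1
```

```text
clock: 11.28
position: [0.4459, -0.2481, 0.2849]
eef_rot: [0.31, 3.126, -0.0]
ft_force: [1.4, -1.4, -2.2]
grip_width: 0.0208
grip_force: 78.5
now (np.float32(0.30028564), 168) F col x,y,z 1.2154625211299144 -0.24545712466744588 -2.246881748984517
```

```bash
python3 -m handwheel '[{"dx":0.0005,"dy":0,"dz":0,"turn":0,"fingers":255},{"dx":0.001,"dy":0,"dz":0.0001,"turn":0,"fingers":255},{"dx":0.001,"dy":0,"dz":0.0001,"turn":0,"fingers":255}]'
```

```text
clock: 11.73
position: [0.4456, -0.2481, 0.2847]
eef_rot: [0.31, 3.124, -0.001]
ft_force: [6.5, -1.6, -3.2]
grip_width: 0.0209
grip_force: 78.5
```

```bash
python3 -m handwheel '[{"dx":0.0005,"dy":0,"dz":0,"turn":0,"fingers":255},{"dx":0.001,"dy":0,"dz":0.0001,"turn":0,"fingers":255},{"dx":0.001,"dy":0,"dz":0.0001,"turn":0,"fingers":255}]'; python3 flap.py|tail -1
```

```text
clock: 11.98
position: [0.4454, -0.248, 0.2847]
eef_rot: [0.309, 3.122, -0.001]
ft_force: [10.4, -4.1, -3.4]
grip_width: 0.0208
grip_force: 78.4
now (np.float32(0.30821782), 172) F col x,y,z 11.050089604833857 -0.7653846969927449 -2.685298350872496
```

```bash
python3 -m handwheel '[{"dx":0.0003,"dy":0,"dz":0,"turn":0,"fingers":255},{"dx":0.0006,"dy":0,"dz":0,"turn":0,"fingers":255},{"dx":0.0006,"dy":0,"dz":0,"turn":0,"fingers":255}]'; python3 -m handwheel '[{"dx":-0.002,"dy":0,"dz":0,"turn":0,"fingers":255},{"dx":-0.004,"dy":0,"dz":0,"turn":0,"fingers":255},{"dx":-0.006,"dy":0,"dz":0,"turn":0,"fingers":255},{"dx":-0.0075,"dy":0,"dz":0,"turn":0,"fingers":255},{"dx":-0.0075,"dy":0,"dz":0,"turn":0,"fingers":255}]'; python3 flap.py|tail -1
```

```text
clock: 12.43
position: [0.4453, -0.248, 0.2846]
eef_rot: [0.308, 3.121, -0.002]
ft_force: [14.5, -4.4, -4.3]
grip_width: 0.0208
grip_force: 78.3
clock: 12.85
position: [0.4509, -0.2491, 0.2844]
eef_rot: [-0.31, -3.126, -0.0]
ft_force: [0.2, 0.2, -1.7]
grip_width: 0.0207
grip_force: 78.6
now (np.float32(0.33224007), 173) F col x,y,z -0.24766452036027753 0.46127981421723285 -1.4533991517445695
```

```bash
python3 -m handwheel '[{"dx":0.001,"dy":0,"dz":0,"turn":0,"fingers":255},{"dx":0.002,"dy":0,"dz":0,"turn":0,"fingers":255},{"dx":0.003,"dy":0,"dz":0,"turn":0,"fingers":255},{"dx":0.004,"dy":0,"dz":0,"turn":0,"fingers":255},{"dx":0.004,"dy":0,"dz":0,"turn":0,"fingers":255}]'; python3 flap.py|tail -1;  python3 -m handwheel '[{"dx":-0.001,"dy":0,"dz":0,"turn":0,"fingers":255},{"dx":-0.002,"dy":0,"dz":0,"turn":0,"fingers":255},{"dx":-0.003,"dy":0,"dz":0,"turn":0,"fingers":255},{"dx":-0.003,"dy":0,"dz":0,"turn":0,"fingers":255}]'; python3 flap.py|tail -1
```

```text
clock: 13.47
position: [0.4467, -0.2483, 0.2846]
eef_rot: [0.31, 3.126, 0.0]
ft_force: [-0.6, -0.6, -1.6]
grip_width: 0.0211
grip_force: 78.6
now (np.float32(0.3075138), 173) F col x,y,z 0.11090237412835242 0.19740975083736942 -1.5560725236434818
clock: 14.0
position: [0.4501, -0.2489, 0.2844]
eef_rot: [-0.31, -3.126, -0.0]
ft_force: [-0.2, 0.1, -2.6]
grip_width: 0.0209
grip_force: 78.6
now (np.float32(0.29788515), 175) F col x,y,z -0.035948262134389085 -0.23199306481361984 -1.812628263317141
```

```bash
python3 -m handwheel '[{"dx":0,"dy":0.002,"dz":0,"turn":0,"fingers":255},{"dx":0,"dy":0.004,"dz":0,"turn":0,"fingers":255},{"dx":0,"dy":0.006,"dz":0,"turn":0,"fingers":255},{"dx":0,"dy":0.008,"dz":0,"turn":0,"fingers":255},{"dx":0,"dy":0.008,"dz":0,"turn":0,"fingers":255}]'
```

```text
clock: 14.62
position: [0.4516, -0.2406, 0.2846]
eef_rot: [0.309, 3.126, 0.0]
ft_force: [0.1, 0.3, -1.5]
grip_width: 0.0208
grip_force: 78.6
```

```bash
python3 -m handwheel '[{"dx":0,"dy":0.003,"dz":0,"turn":0,"fingers":255},{"dx":0,"dy":0.006,"dz":0,"turn":0,"fingers":255},{"dx":0,"dy":0.01,"dz":0,"turn":0,"fingers":255},{"dx":0,"dy":0.014,"dz":0,"turn":0,"fingers":255},{"dx":0,"dy":0.018,"dz":0,"turn":0,"fingers":255},{"dx":0,"dy":0.02,"dz":0,"turn":0,"fingers":255},{"dx":0,"dy":0.02,"dz":0,"turn":0,"fingers":255}]'
```

```text
clock: 15.2
position: [0.4555, -0.2209, 0.2846]
eef_rot: [0.309, 3.126, 0.0]
ft_force: [0.1, 0.1, -1.2]
grip_width: 0.0206
grip_force: 78.6
```

```bash
python3 -m handwheel '[{"dx":0.005,"dy":0,"dz":0,"turn":0,"fingers":255},{"dx":0.015,"dy":0,"dz":0,"turn":0,"fingers":255},{"dx":0.03,"dy":0,"dz":0,"turn":0,"fingers":255},{"dx":0.045,"dy":0,"dz":0,"turn":0,"fingers":255},{"dx":0.058,"dy":0,"dz":0,"turn":0,"fingers":255},{"dx":0.065,"dy":0,"dz":0,"turn":0,"fingers":255},{"dx":0.065,"dy":0,"dz":0,"turn":0,"fingers":255}]'; python3 flap.py|tail -1; python3 - <<'E'
from h import *
from rig import robot
s=robot.sense();print(s["q"],to(s,(.4323,.0783,.2763),77.06),to(s,(.4323,.0783,.0573),77.06))
E
```

```text
clock: 15.78
position: [0.3908, -0.2087, 0.2849]
eef_rot: [0.311, 3.125, -0.001]
ft_force: [-0.3, -0.1, -1.8]
grip_width: 0.0208
grip_force: 78.6
now (np.float32(0.307617), 176) F col x,y,z 0.240348800848947 -0.14984263354629518 -1.6895758294082512
[-5.72609556e-01 -1.84529399e-01  1.52192687e+00  1.51897564e-04
  1.80430927e+00 -1.94567343e+00] (array([0.0169, 0.2894, 0.0081]), np.float64(91.61), 'toolx yaw 168.67', 'tilt', array([-0.,  0., -1.])) (array([0.0169, 0.2893, 0.2271]), np.float64(91.61), 'toolx yaw 168.67', 'tilt', array([-0.,  0., -1.]))
```

```bash
python3 -m handwheel '[{"dx":0.001,"dy":0.008,"dz":0,"turn":3,"fingers":255},{"dx":0.002,"dy":0.025,"dz":0,"turn":8.5,"fingers":255},{"dx":0.003,"dy":0.045,"dz":0,"turn":15,"fingers":255},{"dx":0.004,"dy":0.066,"dz":0,"turn":21.5,"fingers":255},{"dx":0.005,"dy":0.087,"dz":0.002,"turn":28,"fingers":255},{"dx":0.006,"dy":0.108,"dz":0.002,"turn":34.5,"fingers":255},{"dx":0.007,"dy":0.129,"dz":0.004,"turn":41,"fingers":255},{"dx":0.009,"dy":0.15,"dz":0.004,"turn":48,"fingers":255},{"dx":0.01,"dy":0.171,"dz":0.006,"turn":54.5,"fingers":255},{"dx":0.011,"dy":0.192,"dz":0.006,"turn":61,"fingers":255},{"dx":0.012,"dy":0.213,"dz":0.008,"turn":67.5,"fingers":255},{"dx":0.014,"dy":0.234,"dz":0.008,"turn":74,"fingers":255},{"dx":0.015,"dy":0.255,"dz":0.008,"turn":80.5,"fingers":255},{"dx":0.016,"dy":0.274,"dz":0.008,"turn":87,"fingers":255},{"dx":0.017,"dy":0.2895,"dz":0.008,"turn":91.6,"fingers":255},{"dx":0.017,"dy":0.2895,"dz":0.008,"turn":91.6,"fingers":255},{"dx":0.017,"dy":0.2895,"dz":0.008,"turn":91.6,"fingers":255}]'
cat > pole.py <<'E'
from h import *
from rig import robot
s=robot.sense();print(to(s,(.4323,.0783,.0573),77.06))
c=robot.camera("wrist");im=c["image"].astype(int)
z=s["position"][2]+.0177+.014
m=(im.max(2)<70);m[247:]=0;m[:,:200]=0;m[:,360:]=0
k,l,st,ce=cv2.connectedComponentsWithStats(m.astype(np.uint8));i=1+st[1:,4].argmax();m=l==i;v,u=np.nonzero(m);print("wrist",st[i])
pp=plane(c,np.c_[u,v],z)[:,:2];ax=R.from_euler("z",77.06,degrees=True).apply([1,0,0])[:2]
print("rear end along tool x from tcp mm",((pp-s["position"][:2])@ax).max()*1000,"lat",np.median((pp-s["position"][:2])@[ax[1],-ax[0]])*1000)
cv2.imwrite("pics/p%.1f.png"%s["clock"],c["image"][:,:,::-1])
E
python3 pole.py; python3 - <<'E'
from h import *
c=pickle.load(open("w1.pkl","rb"));im=c["image"].astype(int)
m=(im.max(2)<70);m[247:]=0;m[:,:200]=0;m[:,360:]=0
k,l,st,ce=cv2.connectedComponentsWithStats(m.astype(np.uint8));i=1+st[1:,4].argmax();m=l==i;v,u=np.nonzero(m)
ax=R.from_euler("z",77.06,degrees=True).apply([1,0,0])[:2];pp=plane(c,np.c_[u,v],.089)[:,:2]-[.4323,.0783]
print("orig rel. grasp tcp",(pp@ax).max()*1000,np.median(pp@[ax[1],-ax[0]])*1000)
E
```

```text
clock: 17.4
position: [0.4321, 0.079, 0.2762]
eef_rot: [-2.454, -1.962, 0.001]
ft_force: [0.5, -0.6, -2.2]
grip_width: 0.0208
grip_force: 78.6
(array([-0.0005,  0.0005,  0.2189]), np.float64(0.22), 'toolx yaw 77.28', 'tilt', array([-0.001, -0.   , -1.   ]))
wrist [  246     0    71   247 15264]
rear end along tool x from tcp mm 104.34629764240714 lat 1.4643830967040072
orig rel. grasp tcp 127.75698987229511 0.3427611444058957
```

```bash
python3 -m handwheel '[{"dx":0,"dy":0.0005,"dz":0.03,"turn":0.2,"fingers":255},{"dx":0,"dy":0.0005,"dz":0.07,"turn":0.2,"fingers":255},{"dx":0,"dy":0.0005,"dz":0.11,"turn":0.2,"fingers":255},{"dx":0,"dy":0.0005,"dz":0.15,"turn":0.2,"fingers":255},{"dx":0,"dy":0.0005,"dz":0.175,"turn":0.2,"fingers":255},{"dx":0,"dy":0.0005,"dz":0.18,"turn":0.2,"fingers":255},{"dx":0,"dy":0.0005,"dz":0.18,"turn":0.2,"fingers":255},{"dx":0,"dy":0.0005,"dz":0.18,"turn":0.2,"fingers":255}]'
python3 - <<'E'
from h import *
from rig import robot
s=robot.sense();print(to(s,(.4323,.0783,.0573),77.06))
t0=pickle.load(open("cams0.pkl","rb"))["top"];t=robot.camera("top")
dz=s["position"][2]-.0573
for c,z in((t0,.089),(t,.089+dz)):
    P=cloud(c);im=c["image"].astype(int);m=np.zeros(im.shape[:2],bool);m[200:262,200:320]=1
    # bright prong: pixels at pole height beyond x=+150
    v,u=np.nonzero(m);p=plane(c,np.c_[u,v],z)[:,:2]-[.4315,.078];a=R.from_euler("z",-102.94,degrees=True).apply([1,0,0])[:2];x=p@a;y=p@[-a[1],a[0]]
    d=(im[v,u].max(1)<70)&(abs(y)<.008)&(P[v,u,2]>.08);print("rear dark x",np.sort(x[d])[:6]*1000,d.sum(),"lat med",np.median(y[d])*1000)
E
```

```text
clock: 18.12
position: [0.4334, 0.0781, 0.0983]
eef_rot: [2.46, 1.952, 0.003]
ft_force: [-0.3, -0.1, -0.4]
grip_width: 0.0209
grip_force: 78.7
(array([-0.0001, -0.0013,  0.041 ]), np.float64(-0.2), 'toolx yaw 76.86', 'tilt', array([ 0.002,  0.   , -1.   ]))
rear dark x [-127.09000768 -126.64926601 -126.19091986 -125.74922195 -124.84995064
 -123.95145168] 254 lat med 0.0741432015141774
rear dark x [-127.53160873 -127.11593602 -126.2407052  -125.3662238  -124.49249145
 -124.07229848] 64 lat med -2.2523940890020957
```

```bash
python3 -m handwheel '[{"dx":0,"dy":-0.0012,"dz":0.005,"turn":-0.2,"fingers":255},{"dx":0,"dy":-0.0012,"dz":0.015,"turn":-0.2,"fingers":255},{"dx":0,"dy":-0.0012,"dz":0.025,"turn":-0.2,"fingers":255},{"dx":0,"dy":-0.0012,"dz":0.033,"turn":-0.2,"fingers":255},{"dx":0,"dy":-0.0012,"dz":0.038,"turn":-0.2,"fingers":255},{"dx":0,"dy":-0.0012,"dz":0.0395,"turn":-0.2,"fingers":255},{"dx":0,"dy":-0.0012,"dz":0.0395,"turn":-0.2,"fingers":255},{"dx":0,"dy":-0.0012,"dz":0.0395,"turn":-0.2,"fingers":255}]'
```

```text
clock: 18.83
position: [0.4312, 0.0787, 0.0573]
eef_rot: [-2.457, -1.957, 0.0]
ft_force: [-2.3, -0.6, 4.3]
grip_width: 0.0209
grip_force: 79.6
```

```bash
python3 -m handwheel '[{"dx":0,"dy":0.0005,"dz":0,"turn":0,"fingers":255},{"dx":0,"dy":0.0005,"dz":0,"turn":0,"fingers":150},{"dx":0,"dy":0.0005,"dz":0,"turn":0,"fingers":80},{"dx":0,"dy":0.0005,"dz":0,"turn":0,"fingers":0},{"dx":0,"dy":0.0005,"dz":0,"turn":0,"fingers":0},{"dx":0,"dy":0.0005,"dz":0,"turn":0,"fingers":0},{"dx":0,"dy":0.0005,"dz":0,"turn":0,"fingers":0},{"dx":0,"dy":0.0005,"dz":0,"turn":0,"fingers":0},{"dx":0,"dy":0.0005,"dz":0,"turn":0,"fingers":0}]'
```

```text
clock: 19.58
position: [0.4317, 0.0786, 0.057]
eef_rot: [-2.457, -1.957, -0.0]
ft_force: [0.3, -1.0, 0.0]
grip_width: 0.0853
grip_force: 0.0
```

```bash
python3 -m handwheel '[{"dx":0,"dy":0,"dz":-0.02,"turn":0,"fingers":0},{"dx":0,"dy":0,"dz":-0.05,"turn":0,"fingers":0},{"dx":0,"dy":0,"dz":-0.09,"turn":0,"fingers":0},{"dx":0,"dy":0,"dz":-0.125,"turn":0,"fingers":0},{"dx":0,"dy":0,"dz":-0.1425,"turn":0,"fingers":0},{"dx":0,"dy":0,"dz":-0.1425,"turn":0,"fingers":0},{"dx":0,"dy":0,"dz":-0.1425,"turn":0,"fingers":0}]'
python3 - <<'E'
from h import *
from rig import robot
from flap import theta
w=robot.camera("wrist")
for c in(pickle.load(open("w1.pkl","rb")),w):
    im=c["image"].astype(int);P=cloud(c);m=(im.max(2)<70)&(P[...,2]>.07)&(P[...,2]<.1);m[247:]=0
    k,l,st,ce=cv2.connectedComponentsWithStats(m.astype(np.uint8));i=1+st[1:,4].argmax();m=l==i
    v,u=np.nonzero(m);p=plane(c,np.c_[u,v],.089);print(st[i],cv2.minAreaRect((p[:,:2]*1000).astype(np.float32)),np.median(P[m][:,2]))
s=robot.camera("scene");print("theta",theta(s));s0=pickle.load(open("cams0.pkl","rb"))["scene"]
d=(cv2.absdiff(s["image"],s0["image"]).max(2)>40).astype(np.uint8);k,l,st,ce=cv2.connectedComponentsWithStats(cv2.morphologyEx(d,cv2.MORPH_OPEN,np.ones((2,2))));print([tuple(x) for x in st[1:] if x[4]>12])
cv2.imwrite("pics/end.png",np.hstack([w["image"][:,:,::-1][:300,:],s["image"][:,:,::-1][120:420,320:560]]))
E
```

```text
clock: 20.17
position: [0.4321, 0.0787, 0.2002]
eef_rot: [2.457, 1.956, 0.003]
ft_force: [0.5, -0.1, -0.1]
grip_width: 0.0856
grip_force: 0.0
[ 268   30   31  217 5683] ((442.081298828125, 121.21864318847656), (167.38523864746094, 22.38863754272461), 76.55709075927734) 0.08854800808097979
[ 266   32   30  215 5649] ((443.24761962890625, 121.89558410644531), (166.20196533203125, 21.740604400634766), 76.54889678955078) 0.08854323130022335
theta (np.float32(0.30660734), 181)
[(np.int32(85), np.int32(51), np.int32(16), np.int32(41), np.int32(343)), (np.int32(0), np.int32(54), np.int32(96), np.int32(131), np.int32(4344)), (np.int32(76), np.int32(54), np.int32(5), np.int32(8), np.int32(31)), (np.int32(0), np.int32(75), np.int32(31), np.int32(53), np.int32(913)), (np.int32(25), np.int32(76), np.int32(7), np.int32(3), np.int32(18)), (np.int32(199), np.int32(78), np.int32(18), np.int32(7), np.int32(47)), (np.int32(212), np.int32(81), np.int32(16), np.int32(6), np.int32(61)), (np.int32(176), np.int32(86), np.int32(30), np.int32(35), np.int32(261)), (np.int32(208), np.int32(86), np.int32(27), n
[... 1825 characters left out ...]
0), np.int32(63), np.int32(1498)), (np.int32(19), np.int32(250), np.int32(24), np.int32(37), np.int32(559)), (np.int32(0), np.int32(253), np.int32(18), np.int32(38), np.int32(458)), (np.int32(206), np.int32(252), np.int32(23), np.int32(23), np.int32(282)), (np.int32(53), np.int32(261), np.int32(12), np.int32(10), np.int32(32)), (np.int32(218), np.int32(281), np.int32(17), np.int32(19), np.int32(109)), (np.int32(112), np.int32(285), np.int32(26), np.int32(17), np.int32(287)), (np.int32(237), np.int32(293), np.int32(38), np.int32(13), np.int32(279)), (np.int32(112), np.int32(303), np.int32(13), np.int32(8), np.int32(55)), (np.int32(147), np.int32(338), np.int32(14), np.int32(8), np.int32(76))]
```

View pics/end.png

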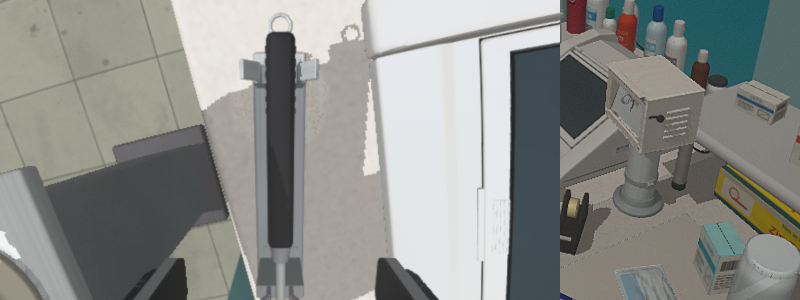

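The final picture shows the pole seated in its rest at column 281, within about 1 mm of where it lay. The flap is upright with the ring showing at about (628,100), the nearby tape dispenser is where it stood, and the gripper is clear. I'm handing it in.

```bash
python3 -c "
from rig import robot
print(robot.close_job())"
```

```text
the job is handed in; nothing more can be done
None
```

The flap is shut at about 0.31 rad and its catch held when I eased off; the highest pull I read was about 15 N, the pole is back in its rest within about 1 mm, and the job was handed in at about 20 s with no verdict shown.

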